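Find the dowel hole in the statuette foot and hold it hole-up

TASK

Take the wooden clay beater off the statuette foot it has been left on and lay it flat on the cork mat. Then pick up the foot (the square wooden block), find by feel or sight which end has the blind dowel hole, turn it so that the hole points straight up, and finish while holding it still like that in the gripper, at least 10 cm clear of the bench and touching nothing else. Drop nothing, and leave the plaster head, the tin and the spatula where they are.

Things in the scene. Friction and masses are not known exactly. Their poses are not given: they have to be found in the camera images.
- foot: Statuette foot: loose brown wooden block, 48 x 48 x 64 mm, about 0.1 kg, lying on a long side on the bench. A blind hole 25 mm across, 32 mm deep, is in the middle of ONE square end, the other is plain; it may face any compass direction. Origin: centre of the side it lies on (24 mm below its middle). x runs lengthwise, out of the hole; z is up as it lies at the start.
- foot_center (a point): The middle of the foot block (24 mm from the long sides, 32 mm from the ends); axes as foot.
- foot_mouth (a point): Centre of the hole's mouth, on the bored end, 32 mm from the block's middle; axes as foot, x out of the hole.
- beater: Clay beater: loose flat pale wooden paddle 200 mm long, about 0.08 kg, balanced level on top of the foot, underside 48 mm above the bench. Origin: on its underside, under its centre of mass. x lengthwise to the blade end, z up. Blade 34 mm wide (y), 22 mm thick, x = -22 to +87 mm; handle 22 mm wide, 20 mm thick, x = -112 to -22 mm. Grip it across the blade at the origin.
- mat: Fixed flat cork mat, 260 x 160 mm and 5 mm thick, on the bench to the left of the foot. Origin: centre of its underside; x along its length, z up.
- maquette: Small loose plaster head on a round base, 64 mm across and 130 mm tall, at the right; leave it. Origin: centre of its underside, z up.
- tin: Loose closed tin, 72 mm across and 85 mm tall, beyond the mat; leave it. Origin: centre of its underside, z up.
- spatula: Loose flat spatula 0.28 m long, 20 mm high, lying on the bench beyond the foot; leave it. Origin on its underside at mid-length, x lengthwise with the handle at -x.
Things that resemble listed ones, but are neither listed nor needed, are in the scene too. What is shaped like the beater but grey is not meant.

How it is judged (in metres and radians):
On the way:
1. the beater lies flat and at rest on the cork mat, let go (contact force between beater and mat above 0.2 N and angle between beater's own z axis and vertical below 0.1 rad and linear speed of beater below 0.03 m/s and contact force between beater and the fingers below 0.05 N and contact force between beater and foot below 0.05 N and x of beater in the frame of mat between -0.12 and 0.12 m and y of beater in the frame of mat between -0.075 and 0.075 m), for 0.2 s.
At the end, for the whole second after the job is handed in: Foot held still in the fingers only, hole up within 0.2 rad, its middle over 120 mm above the bench, touching nothing else; beater at rest, flat within 0.1 rad on the cork mat, its origin over the mat, let go, not touching the foot; bystanders within 30 mm of their starts (all of step 1 and angle between foot's own x axis and vertical below 0.2 rad and height (world z) of foot_center above 0.12 m and contact force between foot and the fingers above 1 N and linear speed of foot below 0.03 m/s and angular speed of foot below 0.2 rad/s and contact force between foot and mat below 0.05 N and contact force between foot and beater below 0.05 N and contact force between foot and maquette below 0.05 N and contact force between foot and tin below 0.05 N and contact force between foot and spatula below 0.05 N); the arm keeps its last pose, push and grip.
It fails at once if the maquette is moved by more than 30 mm (distance of maquette from where it was at the start of the episode above 0.03 m).
It fails at once if the tin is moved by more than 30 mm (distance of tin from where it was at the start of the episode above 0.03 m).
It fails at once if the spatula is moved by more than 30 mm (distance of spatula from where it was at the start of the episode above 0.03 m).
It fails at once if the beater is dropped or flung (faster than 0.7 m/s out of the fingers) (linear speed of beater above 0.7 m/s and contact force between beater and the fingers below 0.05 N).
It fails at once if the foot is dropped or flung (faster than 0.7 m/s out of the fingers) (linear speed of foot above 0.7 m/s and contact force between foot and the fingers below 0.05 N).
It also fails if it takes over 51 s, if anything falls off the work surface, if the arm or the gripper's body presses on something with over 40 N, if the wrist force passes 120 N, or if a joint passes its speed limit or range.

ROBOT

A 6-joint arm with a two-finger parallel gripper is mounted at the origin on the work surface. World frame = base frame: x ahead of the robot, y to its left, z up, the work surface at z = 0. Lengths are in mm, angles in rad, forces in N, time in s.
With the tool pointing down it reaches from about 400 to 825 mm from the base axis. Payload 7 kg.
Tool frame: the origin (TCP) lies at the very end of the fingers, on their centre line; the grasp point (between the pads) lies 19 mm behind it; z points along the fingers, y is the direction in which the jaws open and shut (so a half turn about z gives the same grasp; the last joint's range is limited). The gripper opens to 88 mm and grips with 3 to 60 N. Pads are 19 mm wide; open, the fingers measure 130 mm over their backs; the gripper's body (78 mm by 193 mm) begins 47 mm behind the grasp point.
Start: joints at [1.57, 0.359, 0.012, 0, -1.224, -0.288], TCP at [192.251, 647.02, 226.561] pointing down, gripper open.
Joint ranges: [-3.07, 3.07], [-1.43, 2.12], [-1.02, 1.25], [-3.03, 1.67], [-3.05, -0], [-3.03, 3.03]. Speed limits (rad/s): [2.39, 2.39, 3.01, 3.14, 3.14, 3.14].

INTERFACE

Orientations are given as a unit quaternion [x, y, z, w].
In Python, from plant import bot gives the robot as it stands. Calls block until the motion is done:
- bot.move_ptp(position, orientation): joint-space move of the TCP to a pose.
- bot.line_to(position, velocity=150, ori=None): straight line of the TCP; ori=None keeps the orientation; velocity is the mean speed in mm/s.
- bot.move_joints(angles): joint-space move.
- bot.move_gripper(opening, force=None): finger opening in mm; force is the grip in N (None keeps the last); returns when the fingers have stopped.
- bot.pause(seconds).
- bot.solve_ik(position, orientation): joint angles nearest the present ones, or None.
- bot.read_state(): the state.
- bot.camera(name): name is "side" or "top"; returns the picture (480x640x3 uint8, red, green, blue); there is no depth.
- bot.get_calibration(name): a dict with "fx", "fy", "cx", "cy" (pixels), "distortion" ([k1, k2, p1, p2, k3] as OpenCV has them; the pictures are not rectified), "view" (4x4, takes a point from world to camera coordinates). Camera axes: x right, y up, looking along -z (the intrinsics and any distortion apply to the point x, -y, -z); pixel columns grow to the right and rows downward; lengths in mm; the calibration is good to about 2 mm. A picture is of the moment at which its call begins. get_calibration takes no time and is no camera call.
A pose or a line that the arm cannot do raises bot.Unreachable and nothing moves.
- bot.close_job(): hands the job in, once; it reports no verdict.
The state is a dict: "t": time; "joint_pos": joint angles; "qvel": joint speeds; "tau": joint torques, N m; "tcp_pos": TCP position; "eef_rot": TCP orientation; "contact_force": force on the tool from outside, world axes, zero at the start; "moment": the same for the moment, N m; "width": finger opening in mm.
Only numpy, scipy, OpenCV 4.12 (cv2) and the standard library are available. Lean on these libraries where they do the work, as an engineer would, in place of code of your own. Each camera call takes 0.05 s, during which the arm holds its last target.

## Working session

There is one attempt and no reset: what is moved stays moved. The work goes in short steps, each a Python script; the robot and the scene stay as the last script left them, time stands still between calls to the robot, and variables do not carry over. Pictures are saved under pics/ and viewed, and the job is handed in when it is done.

```bash
ls; mkdir -p pics; python3 - <<'E'
from plant import bot
import cv2,numpy as np
for n in("side","top"):
    im=bot.camera(n); cv2.imwrite(f"pics/{n}0.png",im[:,:,::-1])
    c=bot.get_calibration(n); print(n,{k:np.round(v,4).tolist() for k,v in c.items()})
s=bot.read_state();print(s)
E
```

```text
pics
side {'fx': 446.8382, 'fy': 446.8382, 'cx': 322.8224, 'cy': 245.3356, 'distortion': [-0.0831, 0.0, 0.0, 0.0, 0.0], 'view': [[0.9609, -0.2768, 0.0019, -570.2009], [0.1478, 0.5189, 0.8419, -68.6764], [-0.234, -0.8088, 0.5396, -860.1908], [0.0, 0.0, 0.0, 1.0]]}
top {'fx': 549.3231, 'fy': 549.3231, 'cx': 314.1326, 'cy': 237.6266, 'distortion': [0.0284, 0.0, 0.0, 0.0, 0.0], 'view': [[0.0084, -0.9998, 0.02, -93.6007], [0.9993, 0.0091, 0.0367, -570.6823], [-0.0368, 0.0196, 0.9991, -1021.6793], [0.0, 0.0, 0.0, 1.0]]}
{'t': 0.1, 'joint_pos': array([ 1.57011995e+00,  3.59302209e-01,  1.11427970e-02, -2.93001332e-04,
       -1.22408450e+00, -2.88085217e-01]), 'qvel': array([ 0.00021339, -0.00119872,  0.00223749,  0.00268786, -0.00070635,
        0.00095068]), 'tau': array([-9.00665073e-04, -5.84164023e+01,  2.93751651e+01,  7.01545805e+00,
        1.01207089e-02, -5.63801746e-05]), 'tcp_pos': array([192.13321932, 646.62407281, 225.72426716]), 'eef_rot': array([ 9.89587740e-01, -1.43929019e-01, -3.26729188e-05,  7.36056980e-04]), 'contact_force': array([-0.52058378, -0.3821225 , -0.63731646]), 'moment': array([0.06348697, 0.01284239, 0.01364145]), 'width': 87.57149455524198}
```

View pics/top0.png

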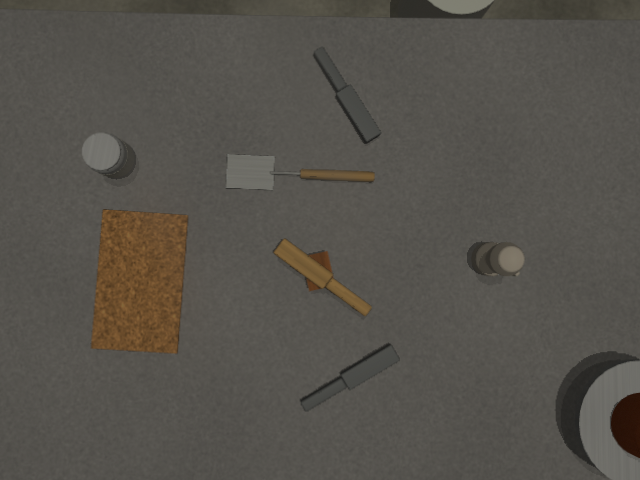

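View pics/side0.png

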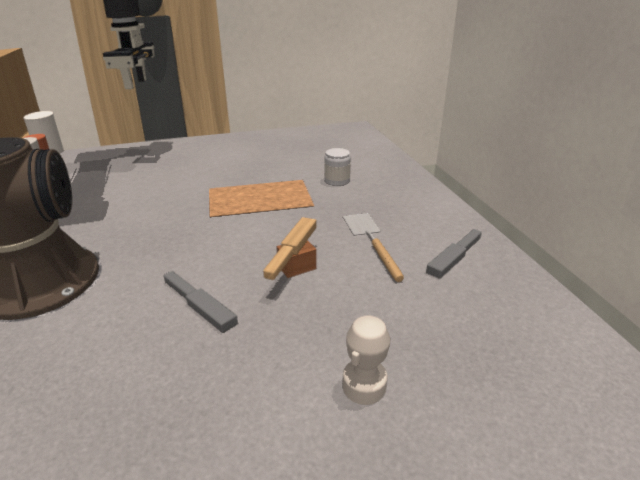

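Candidates for the beater in the top view are the pale wood paddle at (320,277), a grey paddle at (350,378) and a grey paddle at (357,95). Both grey ones are decoys. The foot is the red-brown block under the wood paddle at about (318,270). I'll check that choice in close crops and measure it.

```bash
cat > h.py <<'E'
import cv2,numpy as np
from plant import bot
from scipy.spatial.transform import Rotation as R
def cal(n):
    c=bot.get_calibration(n); K=np.array([[c["fx"],0,c["cx"]],[0,c["fy"],c["cy"]],[0,0,1]]);return K,np.array(c["distortion"]),np.array(c["view"])
def ray(n,px):
    K,D,V=cal(n); p=cv2.undistortPoints(np.array(px,float).reshape(-1,1,2),K,D).reshape(-1,2)
    d=np.c_[p[:,0],-p[:,1],-np.ones(len(p))]@V[:3,:3]; o=-V[:3,:3].T@V[:3,3]; return o,d
def onz(n,px,z):
    o,d=ray(n,px); return o+d*((z-o[2])/d[:,2])[:,None]
def proj(n,P):
    K,D,V=cal(n); q=np.atleast_2d(P)@V[:3,:3].T+V[:3,3]; q=q*[1,-1,-1]
    return cv2.projectPoints(q,np.zeros(3),np.zeros(3),K,D)[0].reshape(-1,2)
def crop(n,x0,y0,w,h,s,name,im=None):
    im=bot.camera(n) if im is None else im
    cv2.imwrite(f"pics/{name}.png",cv2.resize(im[y0:y0+h,x0:x0+w,::-1],None,fx=s,fy=s,interpolation=cv2.INTER_CUBIC))
    return im
def down(yaw):  # tool z down, jaw axis (tool y) along world angle yaw
    y=np.array([np.cos(yaw),np.sin(yaw),0]);z=np.array([0,0,-1.]);return R.from_matrix(np.c_[np.cross(y,z),y,z]).as_quat()
E
python3 - <<'E'
from h import *
t=cv2.imread("pics/top0.png");s=cv2.imread("pics/side0.png")
a=cv2.resize(np.clip(t[225:325,260:385].astype(float)*1.8,0,255).astype(np.uint8),(500,400),interpolation=cv2.INTER_CUBIC)
b=cv2.resize(s[210:310,255:330],(300,400),interpolation=cv2.INTER_CUBIC)
cv2.imwrite("pics/c1.png",np.hstack([a,b]))
hsv=cv2.cvtColor(t,cv2.COLOR_BGR2HSV)
for p in[(300,262),(345,295),(321,256),(314,285),(140,280)]:print(p,hsv[p[1],p[0]])
m=cv2.inRange(hsv,(0,90,40),(30,255,255))
n,l,st,ce=cv2.connectedComponentsWithStats(m)
for i in range(1,n):
    if st[i,4]>50:print(st[i],ce[i])
E
```

```text
(300, 262) [ 18 134 110]
(345, 295) [ 18 136 124]
(321, 256) [ 14 163  80]
(314, 285) [ 13 169  89]
(140, 280) [ 15 151 108]
[300 169  75  13 678] [337.83775811 174.69911504]
[   91   209    97   145 12016] [139.32248668 281.28478695]
[ 274  239   98   77 2114] [318.52459792 273.35714286]
[ 615  393   25   65 1007] [630.63654419 423.4796425 ]
```

View pics/c1.png

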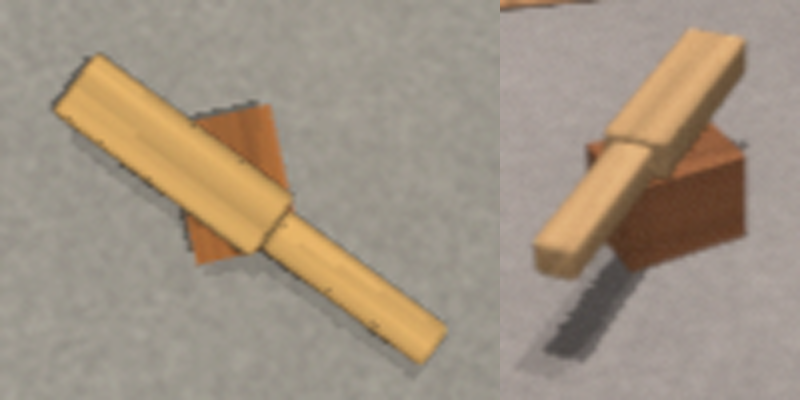

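The crop confirms it. The pale wood paddle, blade to the upper left, rests on a red-brown block whose long axis runs roughly along the top image's vertical.

```bash
python3 - <<'E'
from h import *
t=cv2.imread("pics/top0.png");hsv=cv2.cvtColor(t,cv2.COLOR_BGR2HSV)
m=cv2.inRange(hsv,(16,90,60),(26,255,255)); roi=np.zeros_like(m);roi[230:325,262:385]=1;m*=roi
m=cv2.morphologyEx(m,cv2.MORPH_OPEN,np.ones((3,3)))
c=max(cv2.findContours(m,0,cv2.CHAIN_APPROX_NONE)[0],key=cv2.contourArea)
P=onz("top",c.reshape(-1,2),70)[:,:2].astype(np.float32)
r=cv2.minAreaRect(P);print(r)
b=cv2.boxPoints(r);
# axis
L=sorted([(np.linalg.norm(b[i]-b[i-1]),i) for i in range(4)]);i=L[-1][1];ax=(b[i]-b[i-1])/L[-1][0]
if ax[1]<0:ax=-ax   # blade to left (+y)
s=(P-r[0])@ax; print("extent",s.min(),s.max(),"axis",ax)
org=np.array(r[0])+ax*((s.max()-87+s.min()+112)/2); yaw=np.arctan2(ax[1],ax[0]);print("beater org",org,"yaw",yaw)
# side pixel check
print(proj("side",[*org,70]))
m=cv2.inRange(hsv,(0,90,40),(30,255,255));m[:,:85]=0;m[:,195:]=0
c=max(cv2.findContours(m,0,2)[0],key=cv2.contourArea);print("mat",cv2.minAreaRect(onz("top",c.reshape(-1,2),5)[:,:2].astype(np.float32)))
foot=np.array([[260+270/4,225+105/4],[260+290/4,225+190/4],[260+200/4,225+265/4],[260+180/4,225+205/4]])
f=onz("top",foot,48);print(f, (f[0]+f[2])/2)
print("tin",onz("top",[[102,152]],85),"sp",onz("top",[[375,177],[227,190]],15),onz("top",[[510,260]],130), "grey",onz("top",[[398,350],[301,408]],20))
org3=[*org,70];q=down(yaw+np.pi/2)
for k in(1,-1):
  print(bot.solve_ik([*org,150],down(yaw+k*np.pi/2)))
E
```

```text
((497.814453125, -103.88096618652344), (198.76959228515625, 33.99079132080078), 54.03966522216797)
extent -99.38480097098181 99.38478552414244 axis [0.5872249 0.8094238]
beater org [505.15475985 -93.76317488] yaw 0.94317025
[[292.50705307 236.93889928]]
mat ((487.99310302734375, 236.93572998046875), (159.8982696533203, 259.54132080078125), 86.67281341552734)
[[ 545.63472862 -112.33113216   48.        ]
 [ 507.24880046 -121.67589356   48.        ]
 [ 473.11808721  -81.22862716   48.        ]
 [ 500.08790131  -71.95122199   48.        ]] [509.37640791 -96.77987966  48.        ]
tin [[714.03385974 282.11514986  85.        ]] sp [[ 686.72116672 -202.30049703   15.        ]
 [ 659.0903525    75.38619518   15.        ]] [[ 532.74687043 -413.31833159  130.        ]] grey [[ 364.18654968 -245.63651246   20.        ]
 [ 257.57177446  -66.91810539   20.        ]]
[ 0.1990496   0.16026244 -0.44728801  0.         -0.96324587 -0.82667572]
[ 0.1990496   0.16026244 -0.44728801  0.         -0.96324587  2.31491694]
```

```bash
python3 - <<'E'
from h import *
org=[505.2,-93.8];q=down(.943+np.pi/2)
bot.move_ptp([*org,130],q)
bot.move_gripper(62)
bot.line_to([*org,53],100)
s=bot.read_state();print(s["t"],s["tcp_pos"],s["contact_force"])
crop("side",230,150,150,150,4,"g1")
bot.move_gripper(20,25)
s=bot.read_state();print(s["t"],s["tcp_pos"],s["contact_force"],s["width"])
bot.line_to([*org,75],60)
s=bot.read_state();print(s["t"],s["tcp_pos"],s["contact_force"],s["width"])
crop("side",230,150,150,150,4,"g2")
E
```

```text
4.5417 [505.63925181 -93.78192019  53.4303105 ] [ 0.88063237 -0.85500559  0.51612137]
5.1667 [505.21210097 -93.77871569  53.16598641] [-1.39676909  0.16827504  2.2314165 ] 33.95771545093377
5.6833 [505.39380037 -93.72107257  75.40965042] [-0.61162732  0.12805498 -0.53330758] 33.57041911453799
```

View pics/g1.png

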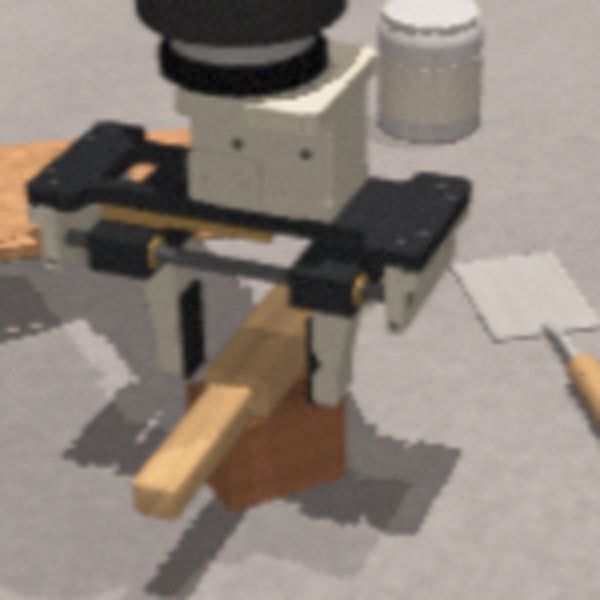

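View pics/g2.png

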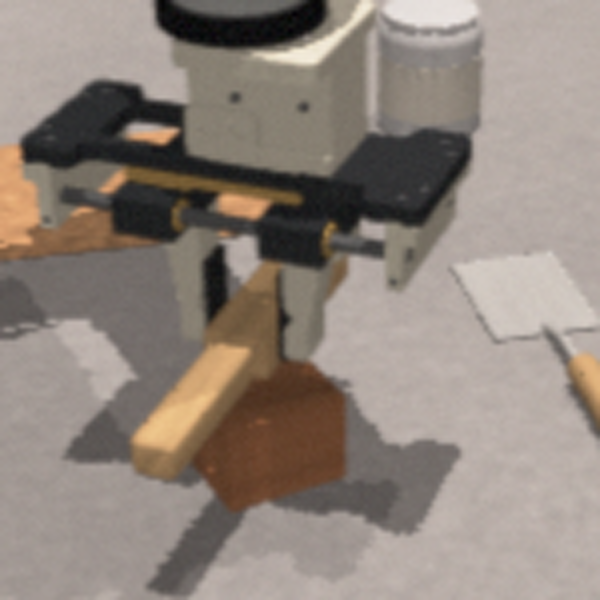

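Both views show the beater gripped level, at 33.6 mm width, and clear of the foot. Next I'll place it.

```bash
python3 - <<'E'
from h import *
bot.line_to([505.2,-93.8,120],150)
p=[498,237];q=down(-.058+np.pi/2)
bot.move_ptp([*p,110],q)
s=bot.read_state();print(s["t"],s["tcp_pos"],s["joint_pos"],s["width"])
bot.line_to([*p,25],120); bot.line_to([*p,11],40)
s=bot.read_state();print(s["t"],s["tcp_pos"],s["contact_force"],s["width"])
bot.move_gripper(60); s=bot.read_state();print(s["t"],s["contact_force"])
bot.line_to([*p,130],200)
im=bot.camera("top");im2=bot.camera("side")
cv2.imwrite("pics/t2.png",np.clip(im[:,:,::-1]*1.6,0,255).astype(np.uint8));cv2.imwrite("pics/s2.png",im2[:,:,::-1])
print(bot.read_state()["t"])
E
```

```text
7.6083 [497.82016244 236.34056112 109.47181284] [ 7.98707841e-01  2.64029446e-01 -4.17426772e-01 -4.46699463e-05
 -8.90478170e-01 -2.42704276e+00] 33.61233035727938
8.9667 [497.88444325 236.91783999  10.81646095] [-0.50162384 -0.11910591 -0.35779919] 33.72353286546502
9.65 [ 1.01133261  0.71159308 -0.66225924]
10.4917
```

View pics/t2.png

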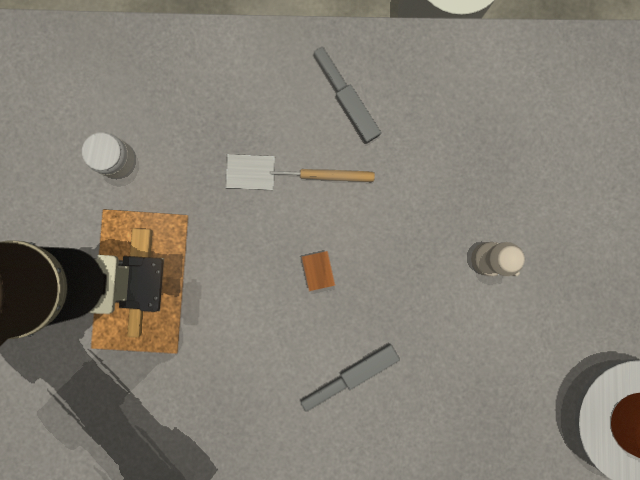

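View pics/s2.png

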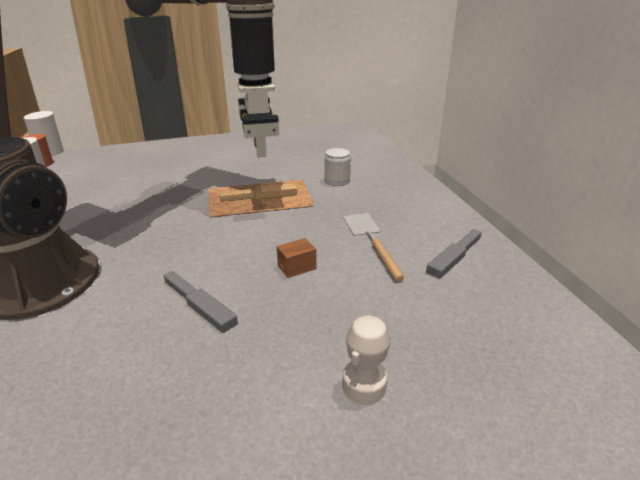

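The beater lies flat on the mat, at top (140,280) and side (258,193), and is released. The foot is now free at top (318,270) and side (297,257). Next I'll measure the foot and check the end facing the robot.

```bash
python3 - <<'E'
from h import *
t=cv2.imread("pics/t2.png");s=cv2.imread("pics/s2.png")
hsv=cv2.cvtColor(t,cv2.COLOR_BGR2HSV)
m=cv2.inRange(hsv,(0,110,40),(30,255,255));roi=np.zeros_like(m);roi[240:300,290:345]=1;m*=roi
c=max(cv2.findContours(m,0,1)[0],key=cv2.contourArea).reshape(-1,2)
print("px rect",cv2.minAreaRect(c))
P=onz("top",c,48)[:,:2].astype(np.float32);r=cv2.minAreaRect(P);print(r)
b=cv2.resize(s[235:280,270:325],(770,630)[:2] if 0 else (660,540),interpolation=cv2.INTER_CUBIC)
b=np.clip(b*1.5,0,255).astype(np.uint8);cv2.imwrite("pics/f1.png",b)
a=cv2.resize(t[240:300,288:348],(540,540),interpolation=cv2.INTER_CUBIC);cv2.imwrite("pics/f2.png",a)
E
```

```text
px rect ((317.811767578125, 270.6529235839844), (35.25120544433594, 26.248586654663086), 77.47119140625)
((510.3951110839844, -95.03263854980469), (63.75612258911133, 47.47149658203125), 13.06620979309082)
```

View pics/f1.png

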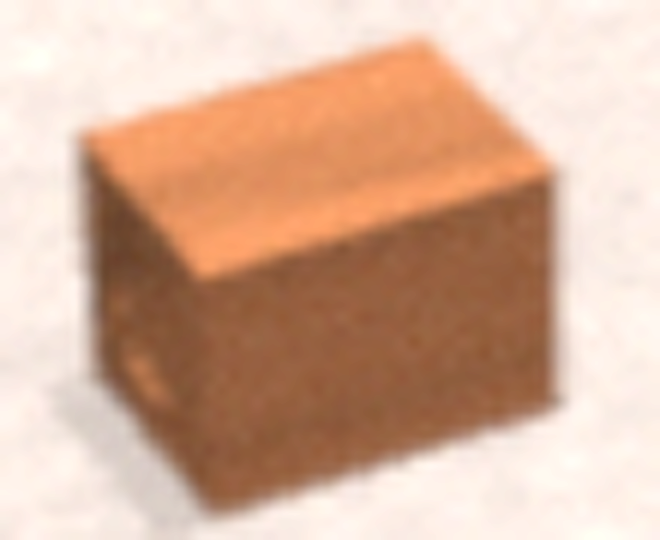

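View pics/f2.png

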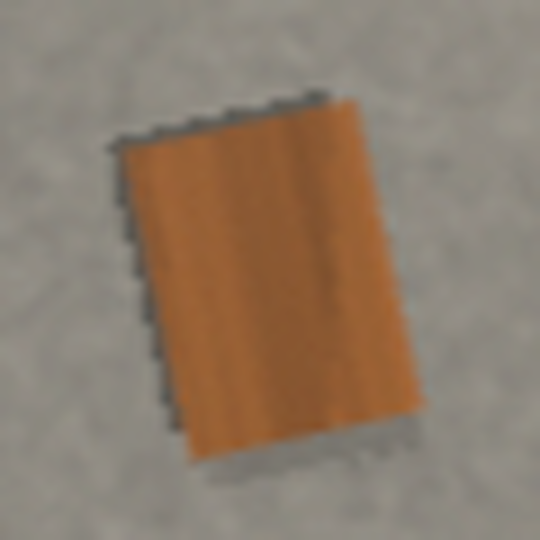

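The robot-facing end of the foot shows a round, shaded-and-lit recess at crop (140,365), so the hole points to yaw of about 193°. I'll confirm that after lifting. First I'll look for grasp and final pose pairs the arm can reach.

```bash
python3 - <<'E'
from h import *
C=np.array([510.4,-95.0]);y0=np.radians(13.07);hole=np.array([-np.cos(y0),-np.sin(y0),0])
up=np.array([0,0,1.])
for k in(1,-1):
    q=down(y0+k*np.pi/2);Rg=R.from_quat(q).as_matrix();ht=np.round(Rg.T@hole,3)
    jg=bot.solve_ik([*C,5],q); print("k",k,"ht",ht,"grasp",None if jg is None else np.round(jg,2))
    for a in np.radians(np.arange(-180,180,30)):
        z=np.array([np.cos(a),np.sin(a),0]); x=up*np.sign(ht[0]); M=np.c_[x,np.cross(z,x),z]
        for p in([550,0,280],[500,-150,280],[600,-150,280],[400,-400,280],[600,200,300],[400,400,300],[450,0,350]):
            j=bot.solve_ik(p,R.from_matrix(M).as_quat())
            if j is not None: print(round(np.degrees(a)),p,np.round(j,2),np.round(np.abs(j-jg).max(),2))
E
```

```text
k 1 ht [ 1. -0.  0.] grasp [ 0.19  0.36 -0.59  0.   -0.62 -1.54]
-180 [550, 0, 280] [ 0.18  1.    0.66 -0.5  -2.76 -2.04] 2.14
-180 [500, -150, 280] [ 0.05  0.95  0.38 -0.09 -2.56 -1.64] 1.94
-180 [600, -150, 280] [ 0.04  1.12  0.78 -0.12 -2.79 -1.69] 2.18
-180 [400, -400, 280] [-0.27  0.93  0.14  0.37 -2.32 -1.31] 1.7
-180 [400, 400, 300] [ 0.55  0.88  0.64 -1.21 -2.55 -2.71] 1.93
-180 [450, 0, 350] [ 0.21  0.79  0.35 -0.46 -2.66 -1.99] 2.04
-150 [550, 0, 280] [ 0.42  0.96  0.3   0.16 -2.47 -1.45] 1.85
-150 [500, -150, 280] [ 0.27  0.86  0.01  0.33 -2.26 -1.36] 1.64
-150 [600, -150, 280] [ 0.23  1.    0.29  0.43 -2.38 -1.25] 1.77
-150 [400, -400, 280] [-0.08  0.77 -0.31  0.67 -1.97 -1.27] 1.35
-150 [600, 200, 300] [ 0.58  1.14  0.92 -0.26 -2.92 -1.83] 2.3
-150 [400, 400, 300] [ 0.78  0.98  0.82 -1.05 -2.84 -2.6 ] 2.22
-150 [450, 0, 350] [ 0.48  0.76  0.06  0.07 -2.45 -1.52] 1.83
-120 [550, 0, 280] [ 0.63  0.83 -0.12  0.5  -2.13 -1.29] 1.51
-120 [500, -150, 280] [ 0.47  0.72 -0.41  0.62 -1.94 -1.32] 1.32
-120 [600, -150, 280] [ 0.4   0.83 -0.19  0.73 -2.01 -1.21] 1.39
-120 [400, -400
[... 6918 characters left out ...]
0.31] 1.94
120 [400, -400, 280] [-0.77  1.    0.8  -0.97 -2.81  0.63] 2.19
120 [600, 200, 300] [-0.1   0.78  0.44 -1.34 -2.16  0.41] 1.54
120 [400, 400, 300] [ 0.18  0.54 -0.04 -1.38 -1.85  0.62] 1.38
120 [450, 0, 350] [-0.36  0.62  0.23 -1.14 -2.37  0.58] 1.75
150 [550, 0, 280] [-0.11  0.94  0.69 -1.06 -2.66  0.56] 2.04
150 [500, -150, 280] [-0.23  0.94  0.61 -0.75 -2.71  0.87] 2.09
150 [600, -150, 280] [-0.32  1.08  1.04 -1.42 -2.94  0.16] 2.32
150 [400, -400, 280] [-0.48  1.02  0.55 -0.1  -2.66  1.48] 2.04
150 [600, 200, 300] [ 0.05  0.96  0.83 -1.38 -2.55  0.23] 1.94
150 [400, 400, 300] [ 0.36  0.73  0.33 -1.26 -2.2   0.5 ] 1.58
150 [450, 0, 350] [-0.1   0.73  0.41 -0.96 -2.61  0.68] 2.0
```

The arm can do it with tool −y at (500,−150,280), about 1 rad of joint travel from the grasp. Next I'll grasp across the foot's middle and lift.

```bash
python3 - <<'E'
from h import *
C=[510.4,-95.0];q=down(np.radians(13.07)+np.pi/2)
bot.move_gripper(80)
bot.move_ptp([*C,120],q)
bot.line_to([*C,30],150);bot.line_to([*C,5.5],50)
s=bot.read_state();print(s["t"],s["tcp_pos"],s["contact_force"])
bot.move_gripper(30,35)
s=bot.read_state();print(s["t"],s["tcp_pos"],s["contact_force"],s["width"])
bot.line_to([*C,60],80);bot.line_to([*C,250],200)
s=bot.read_state();print(s["t"],s["tcp_pos"],s["contact_force"],s["width"])
crop("side",200,60,200,150,4,"l1")
E
```

```text
13.7417 [510.33861236 -95.08898477   5.32129412] [ 0.15525183 -0.35272989  0.68511892]
14.3667 [510.46555395 -94.94815582   5.61369873] [-0.30028467  0.40512781  1.26361695] 47.83478749695481
16.3 [509.64126786 -94.94727143 248.60469398] [-0.63264294 -0.44943528 -0.47607534] 48.05594521713182
```

View pics/l1.png

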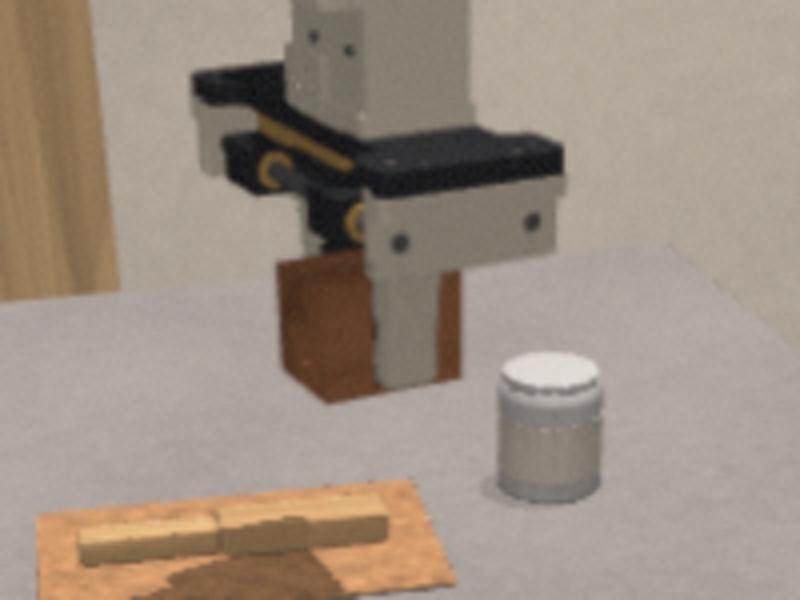

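The foot is held level at 48 mm width, and the beater lies flat on the mat. The end face isn't clear at this angle, so I'll turn the supposed hole end up and check from the top camera.

```bash
python3 - <<'E'
from h import *
x=np.array([0,0,1.]);z=np.array([0,-1.,0]);q=R.from_matrix(np.c_[x,np.cross(z,x),z]).as_quat()
bot.move_ptp([500,-150,280],q); bot.pause(.3)
s=bot.read_state();print(s["t"],s["tcp_pos"],s["eef_rot"],q,s["width"])
print(proj("top",[500,-131,312]),proj("side",[500,-131,280]))
im=bot.camera("top");cv2.imwrite("pics/t3.png",np.clip(im[:,:,::-1]*1.6,0,255).astype(np.uint8))
im=bot.camera("side");cv2.imwrite("pics/s3.png",im[:,:,::-1])
E
```

```text
17.55 [ 499.76475951 -150.74680886  280.5213717 ] [-0.49942964  0.50154763 -0.49958011 -0.49943941] [ 0.5 -0.5  0.5  0.5] 48.08428062819282
[[350.05838973 283.33049673]] [[290.14529427 138.57072918]]
```

View pics/t3.png

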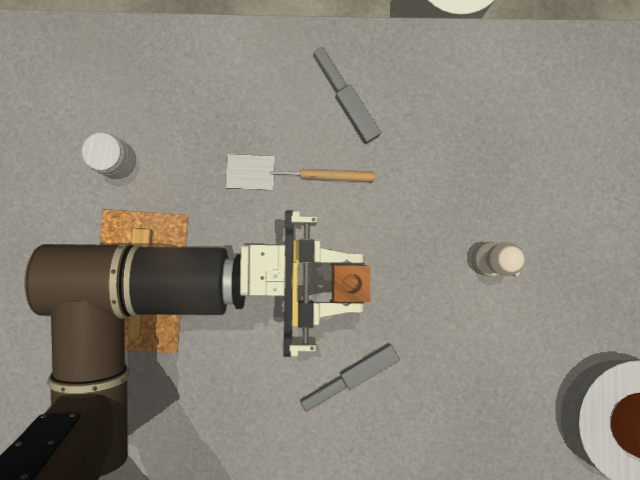

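View pics/s3.png

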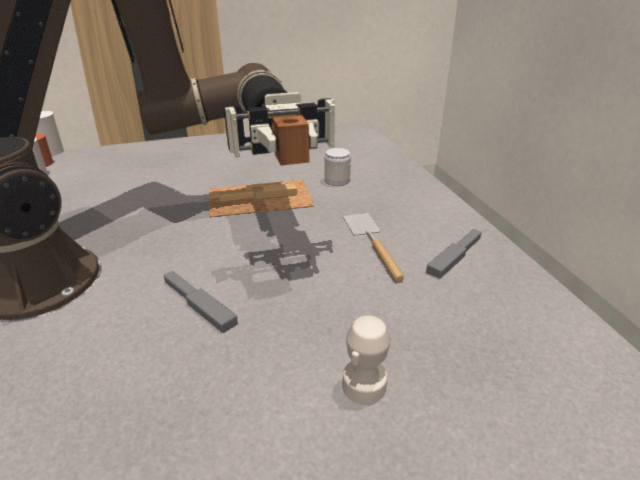

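```bash
python3 - <<'E'
from h import *
t=cv2.imread("pics/t3.png");s=cv2.imread("pics/s3.png")
cv2.imwrite("pics/c3.png",np.hstack([cv2.resize(t[258:308,325:375],(390,390),interpolation=2),cv2.resize(np.clip(s[108:168,262:322]*1.4,0,255).astype(np.uint8),(390,390),interpolation=2)]))
E
```

```text
(no output)
```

View pics/c3.png

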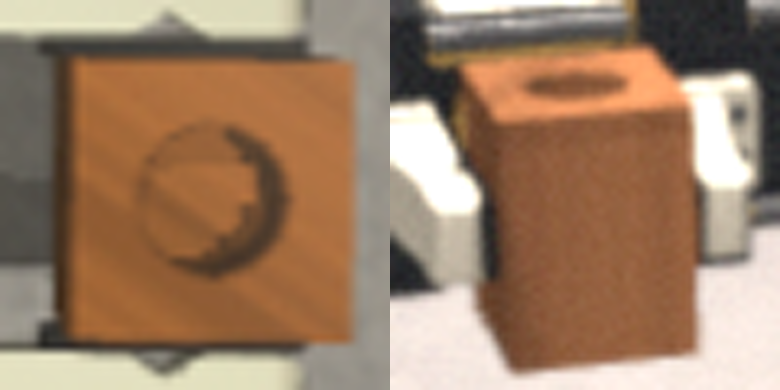

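The upward end has a real hole, with a shadowed wall and a lit bottom. The block is upright, and the tin, spatula and head are at the same pixels as at the start. I'll hand in.

```bash
python3 - <<'E'
from h import *
s=bot.read_state();print(s["t"],s["width"],np.abs(s["qvel"]).max());print(bot.close_job())
E
```

```text
17.65 47.72993745310962 0.006155406922615427
the job is handed in; nothing more can be done
None
```

I laid the beater flat on the cork mat and let it go. I then gripped the foot across its middle, turned it hole up, and handed the job in at 17.65 s while holding it still. The foot's middle was about 280 mm above the bench.

**Last checks:**
- **Hole:** both cameras show a real hole in the upward end.
- **Grip:** the jaws read 47.7 mm across the 48 mm foot, and the joints were essentially still. The tool is within about 0.01 rad of the planned hole-up pose. I did not measure the foot's own tilt, but it looks upright in both pictures.
- **Beater:** the side view shows it flat on the mat. In the last top view the arm covers part of it.
- **Bystanders:** the tin, spatula and plaster head look unmoved, judged by eye against the first pictures.

No check failed. One was inconclusive: the first look at the foot's end after lifting did not show the hole clearly, but the hole-up pictures settled it.

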